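# Hold a voucher book against the stapling gauge

## Task

First turn the gauge's black index knob clockwise until it clicks over into its second, deeper stop. Then take the yellow voucher book, slide it flat and straight between the side guides under the stapler's arm, taped stub end first, and press it squarely against the sprung stop plate with a steady, gentle push of about 12 newtons. Finish while still holding it pressed there, so that a colleague can drive the staple; never push hard enough to dent the book's edge, and leave the blue book and everything else on the counter where they are.

Things in the scene. Friction and masses are not known exactly. Their poses are not given: they have to be found in the camera images.
- gauge: Fixed stapling gauge: aluminium base plate with a black heavy stapler standing in it. Origin on the worktop under the staple point, on the centre line; +x points into the stapler's throat, the way a book is pushed in; z up. Book rest in front: x -140 to -29 mm, 100 mm wide, flat top at z = 10.5 mm; level from there into the stapler. A book pressed down on it drags
- guide_mouth (a point): point on the gauge's centre line at x = -45 mm, z = 10.5 mm (top of the book rest), axes as the gauge's: between the flared front ends, 72 mm apart, of two upright steel side guides. The flares narrow over 16 mm to a straight channel 58 mm wide, which ends 72 mm beyond this point; guide tops at z = 28.5 mm
- stapler_nose (a point): front end of the stapler's fixed arm, on the centre line at x = -17 mm of the gauge, z = 60 mm; behind it the arm is 28 to 36 mm wide, rises to z = 137 mm, its underside about 50 mm above the worktop. A book held some 100 mm behind its stub end keeps a gripper clear of it
- gauge_knob (a joint): index knob angle, rad: 0 at the shallow click stop (start), 0.90 at the deep one, end stop 0.93; grows clockwise seen from above. A sprung roller on a star wheel resists with about 0.25 N m at first, nothing at 0.45 rad; past that it drives the knob on into the deep stop. By rack and pinion the knob moves the stop plate 8 mm deeper (+x of the gauge)
- knob_grip (a point): on the vertical axis of the black index knob, on the grey housing left of the stapler (gauge x = 30, y = 107 mm; z = 62.5 mm). Upright bar grip 42 mm long, 13 mm thick, top at z = 73.5 mm, on a 48 mm disc whose top is at z = 48 mm. This frame's x axis lies along the bar and turns with it: pinch across the bar (y)
- stop_face (a point): centre of the front face of the sprung steel stop plate under the stapler's arm (52 mm wide, z 12.5 to 26 mm). Unpushed it stands at gauge x = 6 mm with the knob at the shallow stop, 14 mm at the deep stop. Pushed towards +x it yields: 3 N to start, then 2 N per mm, so 12 N at 4.5 mm; solid at 10 mm
- stop_plate (a joint): how far the stop plate is pushed back against its springs, m: 0 free, 0.0045 at 12 N, 0.010 solid
- book_yellow: Voucher book with yellow card covers: a rigid glued block 165 mm long (x), 52 mm wide (y), 18 mm thick, 0.14 kg or so, lying flat. Origin: centre of its underside; x points to the stub end, which is bound with grey cloth tape over its last 20 mm. Grip it across its 52 mm width
- book_yellow_stub (a point): centre of the yellow book's stub end face, 82.5 mm from the book's origin along its x, 9 mm above its underside; axes as the book's
- book_blue: the other voucher book, same size and axes, blue covers: not wanted, leave it where it lies
- staple_box: grey printed card box of staples, 51x75x24 mm; leave it alone
- staple_strip: loose silver strip of staples, 13x90x6 mm; leave it alone
- eraser: white eraser in a dark blue sleeve, 22x58x12 mm; leave it alone
- staple_remover: small black jaw staple remover, 29x55x28 mm; leave it alone
- glue_stick: white glue stick with black ends, lying, 25x90x25 mm; leave it alone

How it is judged:
By the outcome, as a careful person would: the job done as asked, in the order asked, and still so for the second after the job is handed in, while the arm keeps its last pose, push and grip.
It also fails if it takes over 58 s, if anything falls off the work surface, if the arm or the gripper's body presses on something with over 40 N, if the wrist force passes 120 N, or if a joint passes its speed limit or range.

## Robot

A 7-joint arm with a two-finger parallel gripper is mounted at the origin on a cart in front of the work surface, level with it; the furniture and walls round the work are solid. World frame = base frame: x ahead of the robot, y to its left, z up, the work surface at z = 0. Lengths are in m, angles in rad, forces in N, time in s.
With the tool pointing down it reaches from about 0.4 to 0.85 m from the base axis. Payload 10.4 kg.
Tool frame: the origin (TCP) lies midway between the tips of the shut fingers; the grasp point (between the pads) lies 19 mm behind it; z points along the fingers, y is the line along which they close (so a half turn about z gives the same grasp; the last joint's range is limited). The gripper opens to 87 mm and grips with 3 to 60 N. Pads are 19 mm wide; open, the fingers measure 117 mm over their backs; the gripper's body (75 mm by 190 mm) begins 51 mm behind the grasp point.
Start: joints at [-1.322, 0.332, -0.065, 1.46, 0.022, 1.35, -0.088], TCP at [0.168, 0.602, 0.223] pointing down, gripper open.
Joint ranges: [-2.6, 2.6], [-0.5, 2.12], [-1.47, 1.34], [0.16, 2.42], [-1.27, 4.41], [0.06, 2.06], [-2.6, 2.6]. Speed limits (rad/s): [2.22, 2.22, 2.79, 2.79, 3.14, 3.14, 3.14].

## Interface

Orientations are given as a unit quaternion [x, y, z, w].
In Python, from bench import r gives the robot as it stands.
- The arm moves only by the tool arm_command, never from a script. Its arguments are lists of equal length, an entry for each row: "xyz": the shift along the world's x, y, z in m, a list of three; "rot": the turn, a rotation vector about the world's x, y, z in rad, a list of three. In form: {"xyz": [[tx, ty, tz], ...], "rot": [[ax, ay, az], ...]}. A call has 1 to 20 rows; each row is the pose to reach, as a shift and turn from the pose commanded when the call began; what a row does not reach only later rows make up. A row lasts 1/12 s, in which the tool goes at most 41.7 mm and 7.16 degrees, less where a joint would pass 70% of its speed; a pose out of reach is approached as far as the arm can. A call with a gripper value outside its range is refused whole. "grip" is the opening, from 0 (shut) to 1 (fully open), set as the call begins (left out, the last holds). The fingers move at their own pace and stop on an object; "squeeze" is the grip in N (left out, the last holds). Time passes only in rows, so rows that repeat a pose let the fingers close. It gives the time, the measured TCP pose, the force, the opening and the grip force at its end, in the units of the state.
- r.read_state(): the state, without advancing time (a new reading comes with each control period).
- r.camera(name): name is "scene" or "top" or "wrist"; returns the picture (420x560x3 uint8, red, green, blue); there is no depth.
- r.camera_model(name): a dict with "fx", "fy", "cx", "cy" (pixels), "T" (4x4, takes a point from camera to world coordinates). Camera axes: x right, y up, looking along -z (the intrinsics and any distortion apply to the point x, -y, -z); pixel columns grow to the right and rows downward; lengths in m; the calibration is good to about 2 mm. The wrist camera is an equidistant fisheye: a pixel r from the principal point sees the ray r / f radians off the axis. A picture is of the moment at which its call begins: read the wrist's pose just before it. camera_model takes no time and is no camera call; for the wrist camera it gives the pose at the moment of the call.
- r.close_job(): hands the job in; it is judged then, once.
Trained networks look in the newest picture that a camera, given by its name, has taken for a name from the list of things; names that differ only in an ending like _2 or _b are one class to them, and where a whole thing is asked for, a point or a joint stands for the part that bears it (a point fixed in the world has none). Each returns a list of dicts, best first, with "conf" (0 to 1); they miss things now and then, are a little off and sometimes report something else, mostly with a low value. They report only what shows in the picture. A call takes as long as a camera call.
- r.look_for(label, camera): "at" ([x, y, z] in m, in the coordinates of the camera as it stood for that picture, good to about 4 mm: the middle of the surface that is visible of it).
- r.spot_point(label, camera): "at" ([x, y, z] in m, in the coordinates of the camera as it stood for that picture, good to about 4 mm: a listed point, or the origin of a listed thing).
The state is a dict: "time": time; "joint_positions": joint angles; "joint_vel": joint speeds; "joint_torque": joint torques, N m; "ee_pos": TCP position; "eef_rot": TCP orientation; "ft_force": force on the tool from outside, world axes, zero at the start; "torque": the same for the moment, N m; "width": finger opening in m; "grip_force": force on a finger pad.
Only numpy, scipy, OpenCV 4.12 (cv2) and the standard library are available. Lean on these libraries where they do the work, as an engineer would, in place of code of your own. Each camera call takes 0.05 s, during which the arm holds its last target. There are 200 camera calls.

## Working session

There is one attempt and no reset: what is moved stays moved. The work goes in short steps, Python scripts to look and compute and a tool call to move; the robot and the scene stay as the last step left them, time stands still between calls to the robot, and variables do not carry over. Pictures are saved under pics/ and viewed, at most 10 in all, crops included, and the job is handed in when it is done.

Besides the shell and the picture viewer there is one more tool, called after ">>>" as name(argument=value, ...) on one line, values as JSON. arm_command: Moves the arm, as the interface text tells. Its arguments: {"type":"object","properties":{"xyz":{"type":"array"},"rot":{"type":"array"},"grip":{"type":"number"},"squeeze":{"type":"number"}},"required":["xyz","rot"]}

```bash
mkdir -p pics
cat > h.py <<'E'
from bench import r
import numpy as np, cv2
def snap(n,f):
    M=r.camera_model(n); im=r.camera(n); cv2.imwrite('pics/'+f,cv2.cvtColor(im,cv2.COLOR_RGB2BGR)); return M,im
def W(T,p): return (np.array(T)@np.append(p,1))[:3]
def ask(n,labels,M,fn=None):
    for l in labels:
        o=(fn or r.spot_point)(l,n)
        for d in o[:2]: print(n,l,round(d['conf'],2),np.round(W(M['T'],d['at']),4), [k for k in d if k not in('conf','at')])
def pix(M,p):  # pinhole world->pixel
    c=np.linalg.inv(np.array(M['T']))@np.append(p,1); return M['cx']+M['fx']*c[0]/-c[2], M['cy']+M['fy']*-c[1]/-c[2]
def unpix(M,u,v,z):
    T=np.array(M['T']); d=T[:3,:3]@np.array([(u-M['cx'])/M['fx'],-(v-M['cy'])/M['fy'],-1]); return T[:3,3]+d*(z-T[2,3])/d[2]
E
python3 - <<'E'
from h import *
s=r.read_state(); print({k:np.round(v,3) for k,v in s.items()})
for n in('top','scene'):
    M,im=snap(n,n+'0.png'); print({k:np.round(v,3).tolist() for k,v in M.items() if k!='name'} )
    ask(n,['gauge','guide_mouth','stapler_nose','knob_grip','stop_face','book_yellow','book_yellow_stub','book_blue'],M)
E
```

```text
{'time': np.float64(0.0), 'joint_positions': array([-1.322,  0.333, -0.065,  1.461,  0.022,  1.35 , -0.089]), 'joint_vel': array([ 0.   ,  0.   ,  0.001, -0.   , -0.001,  0.001, -0.001]), 'joint_torque': array([-2.0000e-03, -6.2324e+01,  2.4000e-02, -3.8990e+01, -6.1000e-02,
        4.0000e-02,  0.0000e+00]), 'ee_pos': array([0.168, 0.602, 0.222]), 'eef_rot': array([ 0.135,  0.991, -0.001, -0.   ]), 'ft_force': array([-0.245, -0.127,  0.253]), 'torque': array([-0.014,  0.04 , -0.007]), 'grip_force': np.float64(0.0), 'width': np.float64(0.087)}
{'fx': 434.048, 'fy': 434.048, 'cx': 279.612, 'cy': 203.116, 'T': [[0.011, 0.997, -0.074, 0.39], [-1.0, 0.013, 0.019, 0.149], [0.02, 0.074, 0.997, 1.495], [0.0, 0.0, 0.0, 1.0]]}
top gauge 0.93 [ 0.5554  0.2057 -0.0006] []
top guide_mouth 0.59 [0.5504 0.1598 0.0142] []
top guide_mouth 0.26 [ 4.924e-01 -7.800e-02  2.000e-04] []
top stapler_nose 0.72 [0.5529 0.1912 0.0591] []
top stapler_nose 0.44 [ 4.989e-01  5.955e-01 -3.000e-04] []
top knob_grip 0.47 [0.4596 0.2617 0.0614] []
top knob_grip 0.29 [ 0.5003  0.5946 -0.0016] []
top stop_face 0.59 [0
[... 310 characters left out ...]
ue 0.51 [0.5554 0.2148 0.0193] []
{'fx': 523.81, 'fy': 523.81, 'cx': 274.258, 'cy': 206.318, 'T': [[-0.806, 0.328, -0.493, -0.388], [-0.592, -0.42, 0.688, 1.406], [0.018, 0.846, 0.533, 1.052], [0.0, 0.0, 0.0, 1.0]]}
scene gauge 0.74 [0.5622 0.2068 0.0013] []
scene gauge 0.19 [0.4652 0.2558 0.0595] []
scene guide_mouth 0.85 [0.5508 0.159  0.0046] []
scene stapler_nose 0.79 [0.5578 0.1963 0.061 ] []
scene knob_grip 0.63 [0.4652 0.2543 0.06  ] []
scene knob_grip 0.45 [0.5566 0.1928 0.0605] []
scene stop_face 0.53 [0.5614 0.2126 0.0189] []
scene book_yellow 0.74 [ 0.4943 -0.0707  0.0008] []
scene book_yellow_stub 0.67 [ 0.5815 -0.0595  0.0088] []
scene book_blue 0.91 [ 0.4935 -0.2877 -0.0005] []
```

View pics/top0.png

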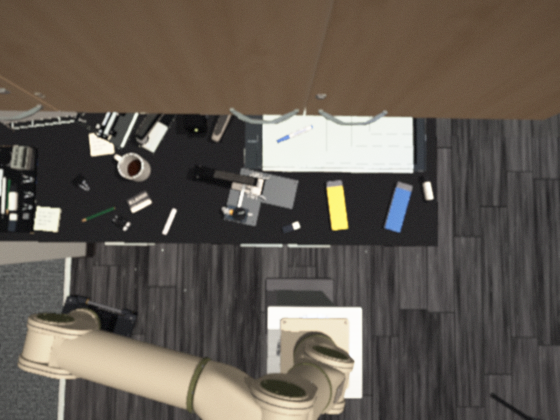

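View pics/scene0.png

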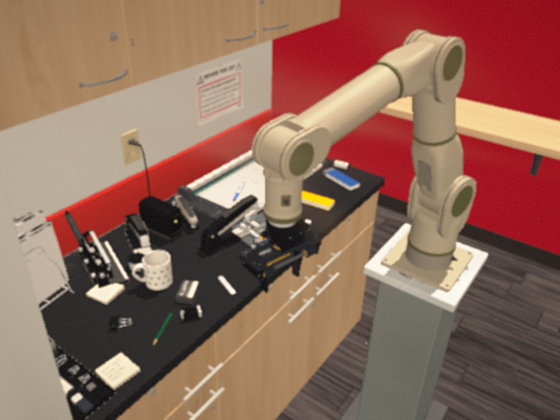

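The top view shows the gauge near (245,190), the yellow book at (337,205), and the blue one at (398,207). The scene view agrees with this. I'll go above the knob.

>>> arm_command(xyz=[[0.022, -0.029, 0.002], [0.045, -0.058, 0.005], [0.068, -0.088, 0.007], [0.09, -0.117, 0.01], [0.112, -0.146, 0.012], [0.135, -0.175, 0.015], [0.158, -0.204, 0.017], [0.18, -0.233, 0.02], [0.202, -0.262, 0.022], [0.225, -0.292, 0.025], [0.248, -0.32, 0.027], [0.27, -0.35, 0.03], [0.27, -0.35, 0.03], [0.27, -0.35, 0.03]], rot=[[0, 0, 0], [0, 0, 0], [0, 0, 0], [0, 0, 0], [0, 0, 0], [0, 0, 0], [0, 0, 0], [0, 0, 0], [0, 0, 0], [0, 0, 0], [0, 0, 0], [0, 0, 0], [0, 0, 0], [0, 0, 0]])

```text
time: 2.07
ee_pos: [0.439, 0.2503, 0.253]
eef_rot: [0.138, 0.99, 0.0, 0.0]
ft_force: [-0.8, 0.5, 0.1]
width: 0.0873
grip_force: 0.0
```

Run:
```python
from h import *
s=r.read_state(); print({k:np.round(s[k],3) for k in('time','ee_pos','eef_rot','joint_positions','ft_force')})
M,im=snap('wrist','w0.png'); print({k:np.round(v,3).tolist() for k,v in M.items()})
ask('wrist',['gauge','guide_mouth','stapler_nose','knob_grip','stop_face','book_yellow','book_yellow_stub'],M)
M,im=snap('top','t1.png')
ask('top',['gauge','guide_mouth','stapler_nose','knob_grip','book_yellow','book_yellow_stub'],M)
```

```text
{'time': np.float64(2.067), 'ee_pos': array([0.439, 0.25 , 0.253]), 'eef_rot': array([0.138, 0.99 , 0.   , 0.   ]), 'joint_positions': array([-0.849,  0.043,  0.249,  1.738, -0.011,  1.361,  0.697]), 'ft_force': array([-0.786,  0.522,  0.106])}
{'fx': 325.192, 'fy': 325.192, 'cx': 271.608, 'cy': 213.619, 'T': [[0.272, -0.927, -0.26, 0.368], [0.962, 0.263, 0.073, 0.27], [0.001, -0.27, 0.963, 0.415], [0.0, 0.0, 0.0, 1.0]]}
wrist gauge 0.86 [0.5645 0.2092 0.0011] []
wrist gauge 0.68 [ 0.4321  0.5012 -0.0033] []
wrist guide_mouth 0.64 [0.5527 0.1655 0.0134] []
wrist stapler_nose 0.36 [0.5533 0.1656 0.0133] []
wrist knob_grip 0.62 [0.459  0.2616 0.0648] []
wrist knob_grip 0.28 [0.4949 0.602  0.0026] []
wrist stop_face 0.75 [0.562  0.2144 0.0202] []
wrist book_yellow_stub 0.34 [0.5618 0.209  0.0008] []
top gauge 0.93 [ 0.5581  0.2084 -0.0011] []
top guide_mouth 0.61 [0.5496 0.1628 0.0141] []
top guide_mouth 0.49 [0.5546 0.2133 0.0175] []
top stapler_nose 0.88 [0.5559 0.1942 0.059 ] []
top book_yellow 0.64 [ 0.4975 -0.077   0.0008] []
top book_yellow_stub 0.74 [ 0.4283  0.6632 -0.0047] []
top book_yellow_stub 0.71 [ 0.5783 -0.0603  0.0059] []
```

View pics/w0.png

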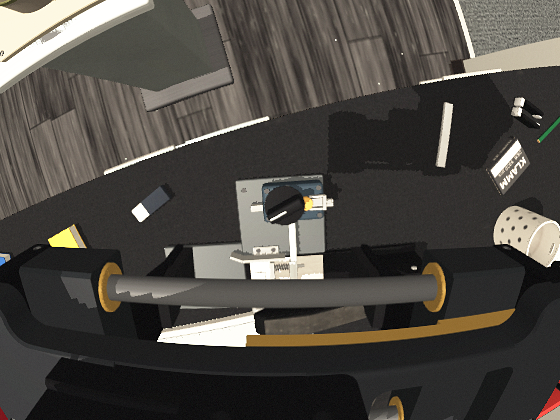

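The wrist view shows the knob at about (287,203), the base plate below it and the guides near (270,265). I'll rectify that region to a top-down map.

```bash
cat >> h.py <<'E'
def ortho(M,im,x0,x1,y0,y1,z,mm=0.25):
    # rows: x decreasing downward; cols: y decreasing rightwards
    xs=np.arange(x1,x0,-mm/1e3); ys=np.arange(y1,y0,-mm/1e3)
    X,Y=np.meshgrid(xs,ys,indexing='ij'); P=np.stack([X,Y,np.full_like(X,z),np.ones_like(X)],-1)
    c=P@np.linalg.inv(np.array(M['T'])).T; a=c[...,0];b=-c[...,1];d=-c[...,2]
    rr=np.hypot(a,b); th=np.arctan2(rr,d)
    u=M['cx']+M['fx']*th*a/rr; v=M['cy']+M['fy']*th*b/rr
    return cv2.cvtColor(cv2.remap(im,u.astype(np.float32),v.astype(np.float32),cv2.INTER_CUBIC),cv2.COLOR_RGB2BGR)
E
python3 - <<'E'
from h import *
import json
M=r.camera_model('wrist'); im=cv2.cvtColor(cv2.imread('pics/w0.png'),cv2.COLOR_BGR2RGB)
o=ortho(M,im,.40,.55,.16,.36,.07,0.25)
o=cv2.convertScaleAbs(o,alpha=1.5,beta=40)
cv2.imwrite('pics/o0.png',o); print(o.shape)
E
```

```text
(601, 800, 3)
```

View pics/o0.png

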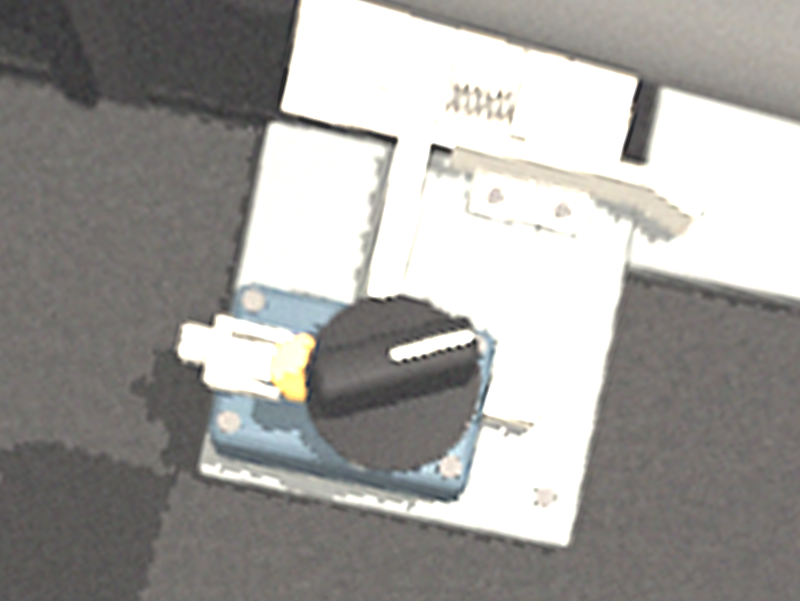

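The rectified view puts the knob's centre at px (393,383), which is world (0.460, 0.261). The bar points along about 104° and the gauge yaw is about 78°. I'll tilt the gripper 10° away from the stapler to keep its body clear.

Run:
```python
from h import *
from scipy.spatial.transform import Rotation as R
s=r.read_state(); R0=R.from_quat(s['eef_rot']); y=R0.as_matrix()[:,1]; yaw=np.degrees(np.arctan2(y[1],y[0])); print(s['ee_pos'],yaw)
a=np.radians(14.2)
Rt=R.from_rotvec(np.radians(10)*np.array([np.sin(a),-np.cos(a),0]))*R.from_euler('z',14.2-yaw,degrees=True)
print(Rt.as_rotvec(), (Rt*R0).as_matrix())
```

```text
[0.43774297 0.25207685 0.25254962] 74.42854937399144
[ 0.1277152  -0.13080941 -1.04841457] [[-2.45317497e-01  9.54718398e-01  1.68321436e-01]
 [ 9.69442790e-01  2.41580894e-01  4.26538326e-02]
 [ 5.91557556e-05  1.73641734e-01 -9.84808887e-01]]
```

>>> arm_command(xyz=[[0.0, 0.0, 0.0], [0.005, 0.002, -0.01], [0.008, 0.003, -0.02], [0.012, 0.004, -0.04], [0.016, 0.006, -0.055], [0.02, 0.007, -0.07], [0.024, 0.009, -0.09], [0.024, 0.009, -0.11], [0.024, 0.009, -0.13], [0.024, 0.009, -0.13], [0.024, 0.009, -0.13], [0.024, 0.009, -0.13], [0.024, 0.009, -0.13]], rot=[[0.0128, -0.0131, -0.105], [0.0255, -0.026, -0.21], [0.038, -0.039, -0.315], [0.051, -0.052, -0.419], [0.064, -0.065, -0.524], [0.077, -0.078, -0.629], [0.089, -0.092, -0.734], [0.102, -0.105, -0.839], [0.115, -0.118, -0.944], [0.128, -0.131, -1.048], [0.128, -0.131, -1.048], [0.128, -0.131, -1.048], [0.128, -0.131, -1.048]], grip=0.4)

```text
time: 3.9
ee_pos: [0.4623, 0.2614, 0.1234]
eef_rot: [0.61, 0.787, 0.069, 0.054]
ft_force: [0.5, 0.3, -0.1]
width: 0.0348
grip_force: 0.0
```

Run:
```python
from h import *
s=r.read_state(); print({k:np.round(s[k],4) for k in('time','ee_pos','eef_rot','joint_positions','width')})
M,im=snap('wrist','w1.png'); ask('wrist',['knob_grip'],M); print(np.round(np.array(M['T'])[:3,3],3))
o=ortho(M,im,.40,.52,.18,.34,.0735,0.25); o=cv2.convertScaleAbs(o,alpha=1.5,beta=40); cv2.imwrite('pics/o1.png',np.hstack([cv2.resize(o,None,fx=.6,fy=.6),cv2.cvtColor(cv2.resize(im,(384,288)),cv2.COLOR_RGB2BGR)]))
```

```text
{'time': np.float64(3.9), 'ee_pos': array([0.4623, 0.2614, 0.1234]), 'eef_rot': array([0.6103, 0.7873, 0.0694, 0.0537]), 'joint_positions': array([-0.8936,  0.0812,  0.2601,  1.9949,  0.0566,  0.9058, -0.4154]), 'width': np.float64(0.0348)}
wrist knob_grip 0.87 [0.4601 0.2629 0.0645] []
[0.417 0.326 0.283]
```

View pics/o1.png

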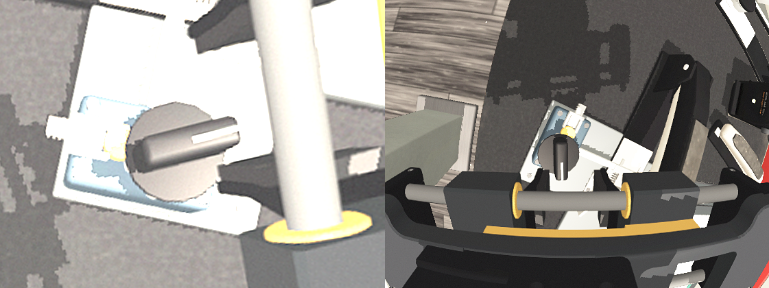

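The knob bar sits at px (185,143) in the map, centred at (0.460, 0.262), with the fingers on either side of it. Now descend and pinch.

>>> arm_command(xyz=[[0, 0.001, -0.012], [0, 0.001, -0.026], [0, 0.001, -0.04], [0, 0.001, -0.052], [0, 0.001, -0.062], [0, 0.001, -0.068], [0, 0.001, -0.068], [0, 0.001, -0.068]], rot=[[0, 0, 0], [0, 0, 0], [0, 0, 0], [0, 0, 0], [0, 0, 0], [0, 0, 0], [0, 0, 0], [0, 0, 0]])

```text
time: 4.67
ee_pos: [0.462, 0.2621, 0.0548]
eef_rot: [0.612, 0.786, 0.069, 0.054]
ft_force: [-0.6, 0.7, 0.7]
width: 0.0345
grip_force: 0.0
```

>>> arm_command(xyz=[[0, 0, 0], [0, 0, 0], [0, 0, 0], [0, 0, 0], [0, 0, 0], [0, 0, 0]], rot=[[0, 0, 0], [0, 0, 0], [0, 0, 0], [0, 0, 0], [0, 0, 0], [0, 0, 0]], grip=0, squeeze=30)

```text
time: 5.17
ee_pos: [0.4625, 0.2624, 0.0552]
eef_rot: [0.612, 0.786, 0.07, 0.054]
ft_force: [3.3, 0.5, 1.1]
width: 0.0145
grip_force: 29.6
```

>>> arm_command(xyz=[[0, 0, 0], [0, 0, 0], [0, -0.0005, 0], [0, -0.0005, 0], [0, -0.001, 0], [0, -0.001, 0], [0, -0.001, 0], [0, -0.0015, 0], [-0.0005, -0.0015, 0], [-0.0005, -0.0015, 0], [-0.0005, -0.002, 0], [-0.0005, -0.002, 0], [-0.0005, -0.002, 0], [-0.0005, -0.002, 0]], rot=[[0, 0, -0.08], [0, 0, -0.16], [0, 0, -0.24], [0, 0, -0.32], [0, 0, -0.4], [0, 0, -0.48], [0, 0, -0.56], [0, 0, -0.64], [0, 0, -0.72], [0, 0, -0.8], [0, 0, -0.88], [0, 0, -0.91], [0, 0, -0.91], [0, 0, -0.91]])

```text
time: 6.33
ee_pos: [0.4638, 0.2601, 0.0555]
eef_rot: [0.895, 0.437, 0.041, 0.079]
ft_force: [12.1, -0.9, -2.0]
width: 0.0149
grip_force: 29.8
```

Run:
```python
from h import *
s=r.read_state(); print({k:np.round(s[k],4) for k in('time','ee_pos','eef_rot','joint_positions','torque','ft_force','width')})
M,im=snap('wrist','w2.png')
```

```text
{'time': np.float64(6.3333), 'ee_pos': array([0.4638, 0.2601, 0.0555]), 'eef_rot': array([0.8952, 0.4367, 0.0406, 0.0788]), 'joint_positions': array([-1.0531,  0.2622,  0.3827,  1.9685,  0.0971,  0.888 , -1.4072]), 'torque': array([ 0.356 , -1.9178,  0.2354]), 'ft_force': array([12.061 , -0.8607, -1.9736]), 'width': np.float64(0.0149)}
```

>>> arm_command(xyz=[[0, 0, 0], [0, 0, 0], [0, 0, 0], [0, 0, 0], [0, 0, 0.015], [-0.003, 0, 0.04], [-0.006, 0, 0.07], [-0.01, 0, 0.1], [-0.01, 0, 0.1], [-0.01, 0, 0.1]], rot=[[0, 0, 0], [0, 0, 0], [0, 0, 0], [0, 0, 0], [0, 0, 0], [0, 0, 0], [0, 0, 0], [0, 0, 0], [0, 0, 0], [0, 0, 0]], grip=0.4)

```text
time: 7.22
ee_pos: [0.4516, 0.261, 0.156]
eef_rot: [0.895, 0.438, 0.04, 0.078]
ft_force: [-0.1, 0.4, -1.8]
width: 0.0348
grip_force: 0.0
```

Run:
```python
from h import *
s=r.read_state(); print({k:np.round(s[k],4) for k in('time','ee_pos','eef_rot','joint_positions','ft_force','width')})
M,im=snap('wrist','w3.png'); ask('wrist',['knob_grip','guide_mouth','stop_face','gauge'],M)
o=ortho(M,im,.40,.52,.18,.34,.0735,0.25); o=cv2.convertScaleAbs(o,alpha=1.5,beta=40); cv2.imwrite('pics/o3.png',np.hstack([cv2.resize(o,None,fx=.6,fy=.6),cv2.cvtColor(cv2.resize(im,(384,288)),cv2.COLOR_RGB2BGR)]))
```

```text
{'time': np.float64(7.2167), 'ee_pos': array([0.4516, 0.261 , 0.156 ]), 'eef_rot': array([0.895 , 0.4375, 0.0397, 0.0776]), 'joint_positions': array([-1.0886,  0.1092,  0.3861,  1.8963,  0.1444,  1.1096, -1.4289]), 'ft_force': array([-0.1292,  0.432 , -1.8395]), 'width': np.float64(0.0348)}
wrist knob_grip 0.92 [0.4573 0.2603 0.0621] []
wrist guide_mouth 0.87 [0.5513 0.1645 0.0146] []
wrist stop_face 0.81 [0.5611 0.2228 0.0203] []
wrist gauge 0.96 [0.5624 0.2071 0.0015] []
```

View pics/o3.png

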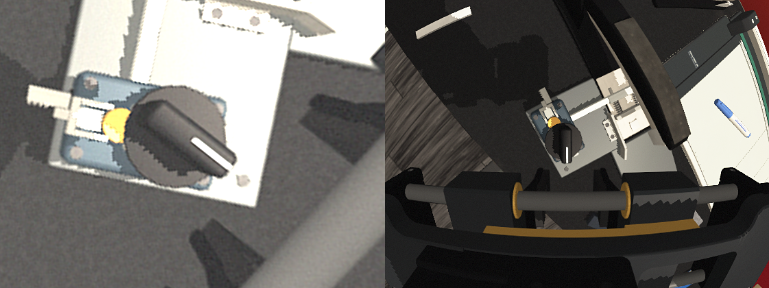

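The knob mark in the map runs (192,138)→(235,173), so the bar is at about 51°. That's the deep stop, and the stop plate has moved about 9 mm. Next is the yellow book.

Run:
```python
from h import *
from scipy.spatial.transform import Rotation as R
s=r.read_state(); R0=R.from_quat(s['eef_rot']); print(s['ee_pos'])
a=np.radians(-81.2-0); y=np.array([np.cos(a),np.sin(a),0]); z=np.array([0,0,-1.]); x=np.cross(y,z)
D=R.from_matrix(np.array([x,y,z]).T)*R0.inv(); print(D.as_rotvec())
print(np.array([.478,-.08,.17])-s['ee_pos'])
```

```text
[0.4507725  0.25959314 0.15340206]
[ 0.15548111  0.08886878 -0.75360764]
[ 0.0272275  -0.33959314  0.01659794]
```

>>> arm_command(xyz=[[0.002, -0.02, 0.01], [0.005, -0.055, 0.017], [0.008, -0.09, 0.017], [0.011, -0.125, 0.017], [0.014, -0.16, 0.017], [0.016, -0.195, 0.017], [0.019, -0.23, 0.017], [0.022, -0.265, 0.017], [0.025, -0.3, 0.017], [0.027, -0.325, 0.017], [0.027, -0.34, 0.017], [0.027, -0.34, 0.017], [0.027, -0.34, 0.017], [0.027, -0.34, 0.017]], rot=[[0.014, 0.008, -0.068], [0.028, 0.016, -0.137], [0.042, 0.024, -0.206], [0.056, 0.032, -0.274], [0.071, 0.04, -0.342], [0.085, 0.048, -0.411], [0.099, 0.057, -0.48], [0.113, 0.065, -0.548], [0.127, 0.073, -0.617], [0.141, 0.081, -0.685], [0.155, 0.089, -0.754], [0.155, 0.089, -0.754], [0.155, 0.089, -0.754], [0.155, 0.089, -0.754]], grip=1)

```text
time: 8.63
ee_pos: [0.478, -0.0792, 0.171]
eef_rot: [0.997, 0.077, 0.0, 0.0]
ft_force: [0.3, 0.7, -0.6]
width: 0.087
grip_force: 0.0
```

Run:
```python
from h import *
s=r.read_state(); print({k:np.round(s[k],4) for k in('time','ee_pos','eef_rot','joint_positions','ft_force','width')})
M,im=snap('wrist','w4.png'); ask('wrist',['book_yellow','book_yellow_stub'],M); np.save('M4.npy',M)
o=ortho(M,im,.38,.62,-.19,.06,.018,0.5); cv2.imwrite('pics/o4.png',np.hstack([o,cv2.resize(cv2.cvtColor(im,cv2.COLOR_RGB2BGR),(293,220)).repeat(1,0) if 0 else o*0][:1]))
hsv=cv2.cvtColor(o,cv2.COLOR_BGR2HSV); m=cv2.inRange(hsv,(20,120,100),(35,255,255))
cs,_=cv2.findContours(m,cv2.RETR_EXTERNAL,cv2.CHAIN_APPROX_NONE); c=max(cs,key=cv2.contourArea); b=cv2.boxPoints(cv2.minAreaRect(c)); print([(round(.62-v*.0005,4),round(.06-u*.0005,4)) for u,v in b], cv2.contourArea(c))
```

```text
{'time': np.float64(8.6333), 'ee_pos': array([ 0.478 , -0.0792,  0.171 ]), 'eef_rot': array([9.97e-01, 7.73e-02, 4.00e-04, 4.00e-04]), 'joint_positions': array([-0.6901,  0.0435,  0.7902,  1.9258, -0.0327,  1.1846, -1.3041]), 'ft_force': array([ 0.2882,  0.7492, -0.5629]), 'width': np.float64(0.087)}
wrist book_yellow 0.89 [ 0.5005 -0.0669 -0.0016] []
wrist book_yellow_stub 0.87 [ 0.5801 -0.0593  0.0105] []
[(np.float32(0.5573), np.float32(-0.0375)), (np.float32(0.5643), np.float32(-0.0901)), (np.float32(0.419), np.float32(-0.1092)), (np.float32(0.4121), np.float32(-0.0567))] 30046.5
```

View pics/o4.png

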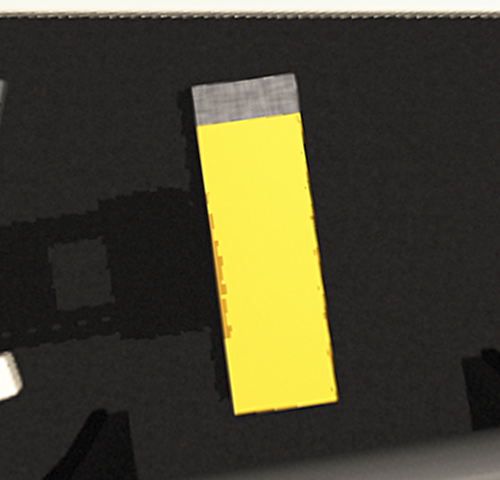

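The map shows the book upright with its stub (grey tape) at (245,100) and its rear at (285,408). That gives yaw 7.5° and a grip point of (0.480, -0.0745).

>>> arm_command(xyz=[[0.001, 0.003, -0.025], [0.002, 0.006, -0.055], [0.002, 0.006, -0.085], [0.002, 0.006, -0.115], [0.002, 0.006, -0.14], [0.002, 0.006, -0.156], [0.002, 0.006, -0.163], [0.002, 0.006, -0.166], [0.002, 0.006, -0.166]], rot=[[0, 0, -0.024], [0, 0, -0.024], [0, 0, -0.024], [0, 0, -0.024], [0, 0, -0.024], [0, 0, -0.024], [0, 0, -0.024], [0, 0, -0.024], [0, 0, -0.024]])

```text
time: 9.53
ee_pos: [0.4804, -0.0736, 0.0057]
eef_rot: [0.998, 0.065, 0.001, 0.0]
ft_force: [0.1, 0.2, 0.3]
width: 0.087
grip_force: 0.0
```

>>> arm_command(xyz=[[0, 0, 0], [0, 0, 0], [0, 0, 0], [0, 0, 0], [0, 0, 0], [0, 0, 0], [0, 0, 0], [0, 0, 0]], rot=[[0, 0, 0], [0, 0, 0], [0, 0, 0], [0, 0, 0], [0, 0, 0], [0, 0, 0], [0, 0, 0], [0, 0, 0]], grip=0.3, squeeze=35)

```text
time: 10.2
ee_pos: [0.4804, -0.0739, 0.0058]
eef_rot: [0.998, 0.064, 0.001, 0.0]
ft_force: [-0.9, 0.5, 3.2]
width: 0.0518
grip_force: 35.0
```

>>> arm_command(xyz=[[0, 0, 0.005], [0, 0, 0.015], [0, 0, 0.03], [0, 0, 0.045], [0.002, 0.004, 0.06], [0.004, 0.01, 0.065], [0.008, 0.018, 0.065], [0.012, 0.026, 0.065], [0.016, 0.036, 0.065], [0.02, 0.046, 0.065], [0.024, 0.056, 0.065], [0.028, 0.066, 0.065], [0.032, 0.076, 0.065], [0.036, 0.084, 0.065], [0.039, 0.09, 0.065], [0.039, 0.092, 0.065], [0.039, 0.092, 0.065], [0.039, 0.092, 0.065], [0.039, 0.092, 0.065], [0.039, 0.092, 0.065]], rot=[[0, 0, 0], [0, 0, 0], [0, 0, 0], [0, 0, 0.03], [0, 0, 0.1], [0, 0, 0.2], [0, 0, 0.31], [0, 0, 0.42], [0, 0, 0.53], [0, 0, 0.64], [0, 0, 0.75], [0, 0, 0.86], [0, 0, 0.97], [0, 0, 1.07], [0, 0, 1.15], [0, 0, 1.21], [0, 0, 1.234], [0, 0, 1.234], [0, 0, 1.234], [0, 0, 1.234]])

```text
time: 11.87
ee_pos: [0.5192, 0.0177, 0.0708]
eef_rot: [0.777, 0.629, 0.001, -0.0]
ft_force: [0.6, -0.0, -2.2]
width: 0.0517
grip_force: 35.0
```

Run:
```python
from h import *
s=r.read_state(); print({k:np.round(s[k],4) for k in('time','ee_pos','eef_rot','joint_positions','ft_force','width','torque')})
M,im=snap('wrist','w5.png'); ask('wrist',['book_yellow_stub','guide_mouth','stapler_nose','stop_face','gauge'],M); np.save('M5.npy',M)
print(np.round(np.array(M['T'])[:3,3],3))
o=ortho(M,im,.45,.65,.05,.26,.0285,0.35)
cv2.imwrite('pics/o5.png',cv2.convertScaleAbs(o,alpha=1.2,beta=15)); print(o.shape)
```

```text
{'time': np.float64(11.8667), 'ee_pos': array([0.5192, 0.0177, 0.0708]), 'eef_rot': array([ 7.773e-01,  6.291e-01,  8.000e-04, -3.000e-04]), 'joint_positions': array([-0.5894,  0.264 ,  0.531 ,  1.9354, -0.1613,  0.9822, -0.1938]), 'ft_force': array([ 0.5534, -0.0037, -2.1515]), 'width': np.float64(0.0517), 'torque': array([-0.1687,  0.0557, -0.0562])}
wrist book_yellow_stub 0.74 [0.5389 0.1153 0.0723] []
wrist guide_mouth 0.97 [0.5503 0.1629 0.0106] []
[0.535 0.09  0.233]
(572, 601, 3)
```

View pics/o5.png

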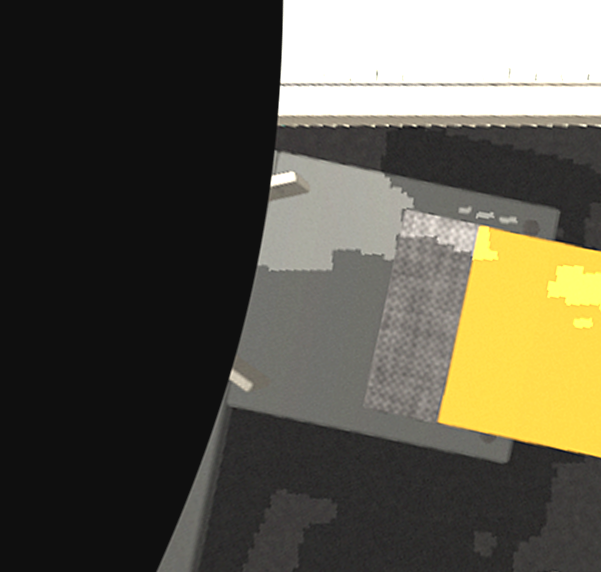

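The map shows the flare tips at (305,190) and (250,385). The stub end is centred at (385,307), within 1 mm of the centre line and aligned to about 0.4°. The stub is at gauge x ≈ -93 mm, so I'll lower onto the rest and go in.

>>> arm_command(xyz=[[0, 0, -0.012], [0, 0, -0.028], [0, 0, -0.04], [0, 0, -0.048], [0, 0, -0.0525], [0.001, 0.005, -0.0525], [0.0025, 0.012, -0.0525], [0.0041, 0.0196, -0.0525], [0.0057, 0.0274, -0.0525], [0.0074, 0.0352, -0.0525], [0.009, 0.043, -0.0525], [0.0098, 0.047, -0.0525], [0.0098, 0.047, -0.0525], [0.0098, 0.047, -0.0525]], rot=[[0, 0, 0], [0, 0, 0], [0, 0, 0], [0, 0, 0], [0, 0, 0], [0, 0, 0], [0, 0, 0], [0, 0, 0], [0, 0, 0], [0, 0, 0], [0, 0, 0], [0, 0, 0], [0, 0, 0], [0, 0, 0]])

```text
time: 13.33
ee_pos: [0.529, 0.0652, 0.0181]
eef_rot: [0.777, 0.63, 0.001, -0.0]
ft_force: [0.3, 0.6, -2.8]
width: 0.0519
grip_force: 35.0
```

Run:
```python
from h import *
s=r.read_state(); print({k:np.round(s[k],4) for k in('time','ee_pos','eef_rot','joint_positions','ft_force','width','torque')})
M,im=snap('wrist','w6.png'); ask('wrist',['book_yellow_stub','guide_mouth','stapler_nose','stop_face'],M); np.save('M6.npy',M)
print(np.round(np.array(M['T'])[:3,3],3))
o=ortho(M,im,.48,.62,.09,.27,.0285,0.3)
cv2.imwrite('pics/o6.png',cv2.convertScaleAbs(o,alpha=1.2,beta=15)); print(o.shape)
```

```text
{'time': np.float64(13.3333), 'ee_pos': array([0.529 , 0.0652, 0.0181]), 'eef_rot': array([ 7.765e-01,  6.301e-01,  7.000e-04, -3.000e-04]), 'joint_positions': array([-0.6238,  0.3733,  0.4849,  1.9342, -0.2231,  0.8852, -0.2326]), 'ft_force': array([ 0.2559,  0.5675, -2.7812]), 'width': np.float64(0.0519), 'torque': array([-0.169 ,  0.0905,  0.0161])}
wrist book_yellow_stub 0.72 [0.5497 0.1652 0.0201] []
wrist guide_mouth 0.92 [0.5536 0.1652 0.0121] []
[0.544 0.137 0.18 ]
(467, 601, 3)
```

View pics/o6.png

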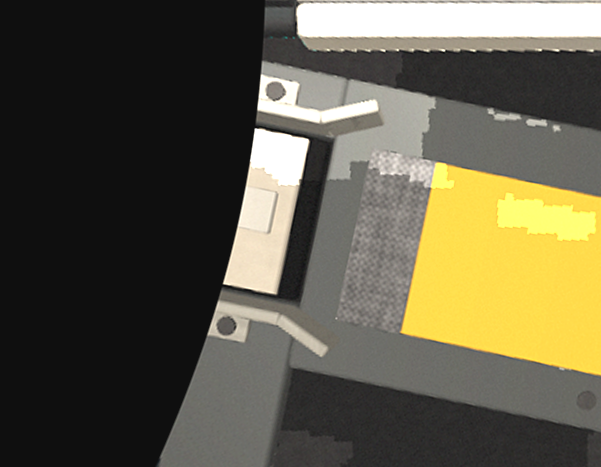

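The stub centre (354,236) coincides with the midpoint between the flare tips (382,123) and (327,348), and it is square to the guides. I'll advance 50 mm.

>>> arm_command(xyz=[[0, 0, -0.0006], [0.0008, 0.004, -0.0012], [0.002, 0.0098, -0.0012], [0.0033, 0.0157, -0.0012], [0.0045, 0.0215, -0.0012], [0.0057, 0.0274, -0.0012], [0.007, 0.0333, -0.0012], [0.008, 0.0382, -0.0012], [0.009, 0.0431, -0.0012], [0.0098, 0.047, -0.0012], [0.0102, 0.049, -0.0012], [0.0102, 0.049, -0.0012], [0.0102, 0.049, -0.0012], [0.0102, 0.049, -0.0012]], rot=[[0, 0, 0], [0, 0, 0], [0, 0, 0], [0, 0, 0], [0, 0, 0], [0, 0, 0], [0, 0, 0], [0, 0, 0], [0, 0, 0], [0, 0, 0], [0, 0, 0], [0, 0, 0], [0, 0, 0], [0, 0, 0]])

```text
time: 14.75
ee_pos: [0.5393, 0.1137, 0.0169]
eef_rot: [0.777, 0.63, 0.001, -0.0]
ft_force: [-0.7, 0.4, -2.1]
width: 0.0515
grip_force: 35.0
```

>>> arm_command(xyz=[[0.0004, 0.002, 0], [0.0008, 0.0039, 0], [0.0012, 0.0059, 0], [0.0016, 0.0078, 0], [0.0016, 0.0078, 0], [0.0016, 0.0078, 0]], rot=[[0, 0, 0], [0, 0, 0], [0, 0, 0], [0, 0, 0], [0, 0, 0], [0, 0, 0]])

```text
time: 15.25
ee_pos: [0.5409, 0.122, 0.0169]
eef_rot: [0.777, 0.63, 0.001, -0.0]
ft_force: [0.5, -0.5, -1.6]
width: 0.0517
grip_force: 35.0
```

>>> arm_command(xyz=[[0.0001, 0.0005, 0], [0.0002, 0.001, 0], [0.0003, 0.0015, 0], [0.0004, 0.002, 0], [0.0004, 0.002, 0], [0.0004, 0.002, 0], [0.0004, 0.002, 0]], rot=[[0, 0, 0], [0, 0, 0], [0, 0, 0], [0, 0, 0], [0, 0, 0], [0, 0, 0], [0, 0, 0]])

```text
time: 15.83
ee_pos: [0.5413, 0.1238, 0.0169]
eef_rot: [0.777, 0.63, 0.001, -0.0]
ft_force: [0.2, 0.0, -1.7]
width: 0.0518
grip_force: 35.0
```

>>> arm_command(xyz=[[0.0001, 0.0005, 0], [0.0002, 0.001, 0], [0.0003, 0.0015, 0], [0.0004, 0.002, 0], [0.0004, 0.002, 0], [0.0004, 0.002, 0], [0.0004, 0.002, 0]], rot=[[0, 0, 0], [0, 0, 0], [0, 0, 0], [0, 0, 0], [0, 0, 0], [0, 0, 0], [0, 0, 0]])

```text
time: 16.42
ee_pos: [0.5415, 0.1251, 0.0167]
eef_rot: [0.777, 0.63, 0.0, -0.0]
ft_force: [-0.2, -5.1, -1.0]
width: 0.0514
grip_force: 35.0
```

>>> arm_command(xyz=[[0.0001, 0.0005, 0], [0.0002, 0.001, 0], [0.0003, 0.0015, 0], [0.0004, 0.002, 0], [0.0005, 0.0025, 0], [0.0005, 0.0025, 0], [0.0005, 0.0025, 0], [0.0005, 0.0025, 0]], rot=[[0, 0, 0], [0, 0, 0], [0, 0, 0], [0, 0, 0], [0, 0, 0], [0, 0, 0], [0, 0, 0], [0, 0, 0]])

```text
time: 17.08
ee_pos: [0.5418, 0.1267, 0.0166]
eef_rot: [0.777, 0.629, -0.0, 0.0]
ft_force: [-2.0, -8.1, -0.1]
width: 0.0517
grip_force: 35.0
```

Run:
```python
from h import *
for i in range(4):
    s=r.read_state(); print({k:np.round(s[k],4) for k in('time','ee_pos','ft_force','torque','eef_rot')}); r.camera('top')
```

```text
{'time': np.float64(17.0833), 'ee_pos': array([0.5418, 0.1267, 0.0166]), 'ft_force': array([-2.0013, -8.0846, -0.1493]), 'torque': array([-1.9039,  0.3103,  0.112 ]), 'eef_rot': array([ 7.770e-01,  6.295e-01, -2.000e-04,  0.000e+00])}
{'time': np.float64(17.1333), 'ee_pos': array([0.5418, 0.1266, 0.0166]), 'ft_force': array([-1.7163, -7.7188, -0.2263]), 'torque': array([-1.8522,  0.3867,  0.1352]), 'eef_rot': array([ 7.770e-01,  6.295e-01, -2.000e-04,  0.000e+00])}
{'time': np.float64(17.1833), 'ee_pos': array([0.5418, 0.1266, 0.0166]), 'ft_force': array([-1.6587, -8.4879, -0.9519]), 'torque': array([-1.8972,  0.4071,  0.1469]), 'eef_rot': array([ 7.770e-01,  6.295e-01, -2.000e-04,  1.000e-04])}
{'time': np.float64(17.2333), 'ee_pos': array([0.5418, 0.1266, 0.0166]), 'ft_force': array([-1.6946, -7.9536, -0.2811]), 'torque': array([-1.8423,  0.4236,  0.1771]), 'eef_rot': array([ 7.770e-01,  6.295e-01, -2.000e-04,  0.000e+00])}
```

>>> arm_command(xyz=[[0.0001, 0.0005, 0], [0.0002, 0.001, 0], [0.0003, 0.0015, 0], [0.0004, 0.002, 0], [0.0005, 0.0025, 0], [0.0006, 0.003, 0], [0.0006, 0.003, 0], [0.0006, 0.003, 0], [0.0006, 0.003, 0]], rot=[[0, 0, 0], [0, 0, 0], [0, 0, 0], [0, 0, 0], [0, 0, 0], [0, 0, 0], [0, 0, 0], [0, 0, 0], [0, 0, 0]])

```text
time: 18.03
ee_pos: [0.5422, 0.1285, 0.0165]
eef_rot: [0.777, 0.629, -0.001, 0.0]
ft_force: [-3.0, -9.8, -0.5]
width: 0.0519
grip_force: 35.0
```

Run:
```python
from h import *
for i in range(6):
    s=r.read_state(); print({k:np.round(s[k],4) for k in('time','ee_pos','ft_force')}, round(s['ft_force'][:2]@[.2045,.979],2)); r.camera('top')
M,im=snap('scene','s7.png')
x,y=map(int,pix(M,[.55,.17,.03])); cv2.imwrite('pics/c7.png',cv2.resize(cv2.cvtColor(im[max(0,y-70):y+70,max(0,x-90):x+90],cv2.COLOR_RGB2BGR),None,fx=4,fy=4,interpolation=cv2.INTER_CUBIC))
```

```text
{'time': np.float64(18.0333), 'ee_pos': array([0.5422, 0.1285, 0.0165]), 'ft_force': array([-3.0089, -9.8336, -0.4634])} -10.24
{'time': np.float64(18.0833), 'ee_pos': array([0.5422, 0.1285, 0.0165]), 'ft_force': array([ -2.8699, -11.9807,  -0.3524])} -12.32
{'time': np.float64(18.1333), 'ee_pos': array([0.5422, 0.1285, 0.0165]), 'ft_force': array([ -2.5158, -12.0574,  -0.3957])} -12.32
{'time': np.float64(18.1833), 'ee_pos': array([0.5422, 0.1285, 0.0165]), 'ft_force': array([ -1.6391, -11.9352,   0.5515])} -12.02
{'time': np.float64(18.2333), 'ee_pos': array([0.5422, 0.1285, 0.0165]), 'ft_force': array([ -2.362 , -11.1004,  -0.6929])} -11.35
{'time': np.float64(18.2833), 'ee_pos': array([0.5422, 0.1285, 0.0165]), 'ft_force': array([-3.13350e+00, -1.14236e+01,  1.00000e-03])} -11.82
```

View pics/c7.png

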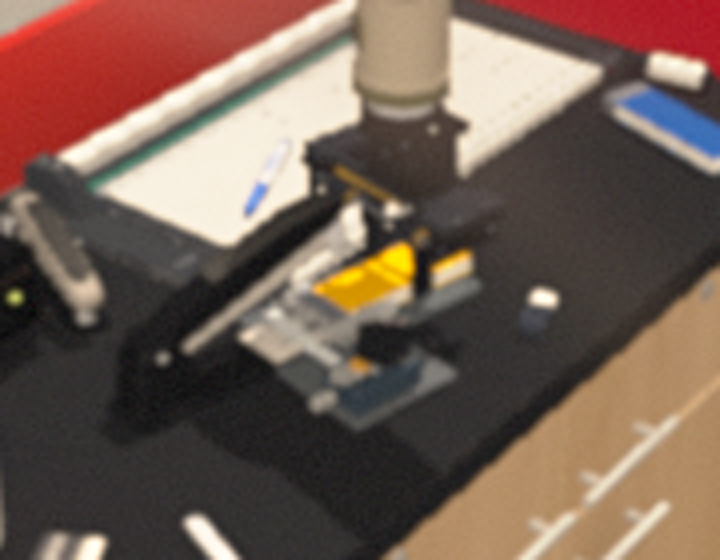

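The close-up shows the yellow book at (370,285) flat between the guides under the arm, with the push steady at about 12 N. The blue book at (670,120) hasn't been touched. Handing in.

```bash
python3 -c "
from bench import r
print(r.close_job())"
```

```text
the job is handed in; nothing more can be done
None
```

I turned the knob to its deep stop, then slid the yellow book stub-first between the guides and handed the job in at about 18 s. The arm is still holding it against the stop plate at about 12 N, and nothing else was touched.

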